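# Shim the rocking balance

### The job

The bench balance rocks because its front right foot is short. With your fingertips push the steel wedge shim along the worktop, thin end first, under that foot until the foot stands on the shim's flat part and the balance is level; then press gently down on the top of the case right above that foot to check that it no longer rocks, and take your hand away. Do not pick up the shim, do not lift or shove the balance, and leave the other things where they are.

Things in the scene. Friction and masses are not known exactly. Their poses are not given: they have to be found in the camera images.
- balance: low bench balance, light grey case, 130 mm deep (its x), 185 mm wide (its y), round steel pan on top; 0.8 kg, loose. Origin: centre of the plane of its good feet, z up, case top at 50 mm, pan 55 mm; its -x side (display, keys) faces the robot within 25 degrees. Domed rubber feet at x +-48, y +-76 mm; the one at x -48, y -76 is 6 mm short, so it leans 4 degrees onto it and rocks
- short_foot (a point): lowest point of the short foot (front right seen from the robot; dome of 9 mm radius): on the worktop at the start, 6 mm above it when the balance is level. The case's front edge stands 17 mm in front of this point; the base's underside is 7 mm above it
- corner_top (a point): the spot to press: bare flat top of the case right above the short foot, 17 mm in from the front edge and from the right edge; about 44 mm above the worktop at the start, 50 mm when level
- shim: loose levelling shim of plain steel, 86 mm long, 40 wide, 130 g, lying in front of the short foot, thin end towards it. Origin on its underside below the top of the ramp; +x points to the thin end. The ramp rises from 1 mm at x +40 to 6 mm at x 0; the top is flat, 6 mm high, from x 0 to -36; an upright push tab stands from x -36 to -46. A few newtons slide it under the foot
- tab_rear (a point): centre of the flat rear face of the shim's upright push tab (40 mm wide, 22 mm high), 11 mm above its underside, at shim x -46 mm. When the tab meets the front edge of the case the foot is 19 mm along the flat
- gauge_block: flat ground steel gauge block, 40 x 30 x 9 mm; a bystander, loose; origin at the centre of its underside
- weight_small: small grey calibration weight with a neck, 18 mm across, 30 mm high; a bystander, loose; origin at the centre of its underside
- weight_large: larger grey calibration weight with a neck, 29 mm across, 48 mm high; a bystander, loose; origin at the centre of its underside
- cup: small pale sample cup, 37 mm across, 26 mm high; a bystander, loose; origin at the centre of its underside
- bush: turned steel bush (thick ring), 36 mm across, 18 mm high; a bystander, loose; origin at the centre of its underside
- disc: flat round steel sample disc, 40 mm across, 9 mm high; a bystander, loose; origin at the centre of its underside
- pen_b: white pen with a red end, 145 mm long, lying left of the work; a bystander, loose; origin at the centre of its underside
Not all that is in view belongs to the job. Several things have the shape of the shim; the one meant has the colours described above.

How it is judged (in metres and radians):
On the way, in this order (a step that is already met when the one before it is completed fails the run):
1. the shim is pushed under the short foot: the foot stands on the shim's flat part and the balance is level (x of short_foot in the frame of shim between -0.032 and -0.002 m and y of short_foot in the frame of shim between -0.016 and 0.016 m and height (world z) of short_foot between 0.0042 and 0.0085 m and angle between balance's own z axis and vertical below 0.015 rad and angle between shim's own z axis and vertical below 0.04 rad), for 0.3 s.
2. the fingertips press down (over 2 N) on the case top above that foot, within 40 mm, and the balance stays level (all of step 1 and contact force between the fingers and balance above 2 N and horizontal distance between the grasp point and corner_top below 0.04 m), for 0.2 s.
At the end, for the whole second after the job is handed in: The short foot's tip is over the shim's flat part (2 to 32 mm behind the top of the ramp, within 16 mm of the shim's centre line) and 4.2 to 8.5 mm above the worktop; the balance is level within 0.015 rad and has not moved more than 25 mm; the shim lies flat; both are at rest (all of step 1 and linear speed of each of balance, shim below 0.01 m/s and distance of balance from where it was at the start of the episode below 0.025 m); the robot touches nothing.
It fails at once if the shim is lifted or tipped (height (world z) of shim above 0.01 m or angle between shim's own z axis and vertical above 0.35 rad).
It fails at once if the balance is lifted (height (world z) of balance above 0.01 m or height (world z) of short_foot above 0.012 m).
It fails at once if the balance is shoved more than 25 mm (distance of balance from where it was at the start of the episode above 0.025 m).
It fails at once if the balance is pressed hard (over 30 N) (contact force between the fingers and balance above 30 N).
It fails at once if a bystander is moved more than 15 mm (distance of any of gauge_block, weight_small, weight_large, cup, bush, disc, pen_b from where it was at the start of the episode above 0.015 m).
It also fails if it takes over 53 s, if anything falls off the work surface, if the arm or the gripper's body presses on something with over 40 N, if the wrist force passes 120 N, or if a joint passes its speed limit or range.

### The arm

A 6-joint arm with a two-finger parallel gripper is mounted at the origin on a cart in front of the work surface, level with it; the furniture and walls round the work are solid. World frame = base frame: x ahead of the robot, y to its left, z up, the work surface at z = 0. Lengths are in mm, angles in rad, forces in N, time in s.
With the tool pointing down it reaches from about 400 to 925 mm from the base axis. Payload 12.5 kg.
Tool frame: the origin (TCP) lies midway between the tips of the shut fingers; the grasp point (between the pads) lies 19 mm behind it; z points along the fingers, y is the line along which they close (so a half turn about z gives the same grasp; the last joint's range is limited). The gripper opens to 95 mm and grips with 3 to 60 N. Pads are 20 mm wide; open, the fingers measure 119 mm over their backs; the gripper's body (75 mm by 180 mm) begins 59 mm behind the grasp point.
Start: joints at [1.211, 0.491, 1.559, -0, 1.092, -0.106], TCP at [156.909, 605.001, 214.661] pointing down, gripper open.
Joint ranges: [-3.1, 3.1], [-0.84, 2.19], [0.05, 2.79], [-1.13, 4.28], [0.06, 2.93], [-2.69, 2.69]. Speed limits (rad/s): [2.22, 2.22, 2.79, 3.14, 3.14, 3.14].

### API

Orientations are given as a 3x3 rotation matrix whose columns are the frame's x, y, z axes.
In Python, from workcell import manip, eyes gives the robot as it stands.
- The arm moves only by the tool drive_tool, never from a script. Its argument "motion" is a list of rows, each a list of 3 entries, a list of its own where there are three numbers: the gripper's target within -1 to 1 (shut at 1, half-way at 0, fully open at -1), then the shift along the tool's x, y, z normalised to -1 to 1, where 1 is 0.12 m, then the turn about the tool's z normalised to -1 to 1, where 1 is pi/2 rad. In form: [[hand, [tx, ty, tz], yaw], ...]. A call has 1 to 20 rows; each row is the pose to reach, as a shift and turn from the pose commanded when the call began, along the tool's axes at that moment; what a row does not reach only later rows make up. A row lasts 1/12 s, in which the tool goes at most 41.7 mm and 7.16 degrees, less where a joint would pass 70% of its speed; a pose out of reach is approached as far as the arm can. A call with a number of a shift or a turn outside -1 to 1 is refused whole. A call with a gripper value outside its range is refused whole. The fingers move at their own pace and stop on an object; "grip_force" is the grip in N (left out, the last holds). Time passes only in rows, so rows that repeat a pose let the fingers close. It gives the time, the measured TCP pose, the force, the opening and the grip force at its end, in the units of the state.
- manip.get_obs(): the state, without advancing time (a new reading comes with each control period).
- eyes.grab_frame(name): name is "scene" or "top" or "wrist"; returns the picture (420x560x3 uint8, red, green, blue); there is no depth.
- eyes.calibration(name): a dict with "vertical_fov" (degrees; the focal length in pixels is half the picture's height over the tangent of half this angle, whatever the lens; pixels are square), "cx", "cy" (the principal point, pixels), "origin" and "orientation" of the camera in the world. Camera axes: x right, y down, z forward; pixel columns grow to the right and rows downward; lengths in mm; the calibration is good to about 2 mm. The wrist camera is an equidistant fisheye: a pixel r from the principal point sees the ray r / f radians off the axis. A picture is of the moment at which its call begins: read the wrist's pose just before it. calibration takes no time and is no camera call; for the wrist camera it gives the pose at the moment of the call.
- manip.finish_job(): hands the job in; it is judged then, once.
The state is a dict: "time_s": time; "joint_pos": joint angles; "qd": joint speeds; "tau": joint torques, N m; "position": TCP position; "tool_rot": TCP orientation; "force": force on the tool from outside, world axes, zero at the start; "torque": the same for the moment, N m; "grip_width": finger opening in mm; "grip_force": force on a finger pad.
Only numpy, scipy, OpenCV 4.12 (cv2) and the standard library are available. Lean on these libraries where they do the work, as an engineer would, in place of code of your own. Each camera call takes 0.05 s, during which the arm holds its last target. There are 200 camera calls.

## Working session

There is one attempt and no reset: what is moved stays moved. The work goes in short steps, Python scripts to look and compute and a tool call to move; the robot and the scene stay as the last step left them, time stands still between calls to the robot, and variables do not carry over. Pictures are saved under pics/ and viewed, at most 10 in all, crops included, and the job is handed in when it is done.

Besides the shell and the picture viewer there is one more tool, called after "Request:" by a JSON object that holds its "api" and its "payload". drive_tool: Moves the arm, as the interface text tells. Scaled input: -1 to 1 covers 0.12 m each way for a shift and pi/2 rad each way for a turn. Its arguments: {"type":"object","properties":{"motion":{"type":"array"},"grip_force":{"type":"number"}},"required":["motion"]}

```bash
mkdir -p pics; python3 - <<'E'
from workcell import manip, eyes
import cv2
for n in("top","scene"):
    im=eyes.grab_frame(n); cv2.imwrite(f"pics/{n}0.png",im[:,:,::-1]); print(n,eyes.calibration(n))
o=manip.get_obs(); print(o)
E
```

```text
top {'vertical_fov': 45.67725173921358, 'cx': 273.5764107283211, 'cy': 208.36261296897098, 'origin': array([ 359.89330002,  -48.10592272, 1368.40460525]), 'orientation': array([[-0.02478133, -0.98689307,  0.15946143],
       [-0.99967717,  0.02356895, -0.00949005],
       [ 0.00560732, -0.15964513, -0.98715854]])}
scene {'vertical_fov': 46.77910876497083, 'cx': 285.274507015682, 'cy': 208.0527828364078, 'origin': array([  37.39033311, -626.96745654,  830.67568326]), 'orientation': array([[ 0.72915364, -0.4728788 ,  0.49469244],
       [-0.68432371, -0.510158  ,  0.52099892],
       [ 0.00600196, -0.71841803, -0.69558574]])}
{'time_s': 0.1, 'joint_pos': array([ 1.21141471e+00,  4.91470901e-01,  1.55937868e+00, -3.14565143e-05,
        1.09169847e+00, -1.05615635e-01]), 'qd': array([-1.62501281e-05, -3.84779132e-03, -2.25960511e-04, -2.61545384e-04,
        9.70081515e-04, -8.11922607e-04]), 'tau': array([ 3.13797413e-03, -6.13623405e+01, -2.58607882e+01,  6.93997834e-02,
        4.70641418e-02, -7.97822804e-05]), 'position': array([156.82724261, 604.78656073, 214.14120055]), 'tool_rot': array([[-9.67977467e-01,  2.51036904e-01, -3.09876058e-04],
       [ 2.51037085e-01,  9.67977048e-01, -9.04175343e-04],
       [ 7.29715331e-05, -9.53011741e-04, -9.99999543e-01]]), 'force': array([ 0.04389406,  0.0541829 , -0.3340443 ]), 'torque': array([ 0.02873696,  0.02605088, -0.010325  ]), 'grip_force': 0.0, 'grip_width': 95.01709268440361}
```

View pics/top0.png

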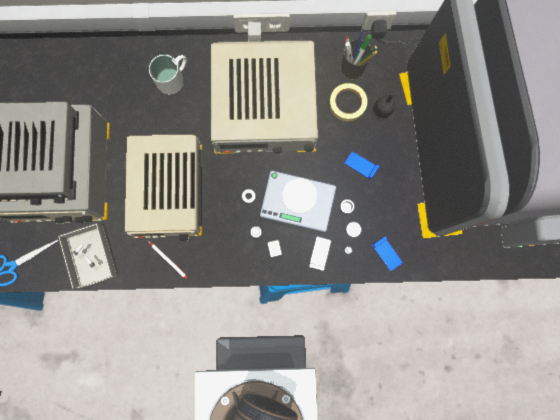

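View pics/scene0.png

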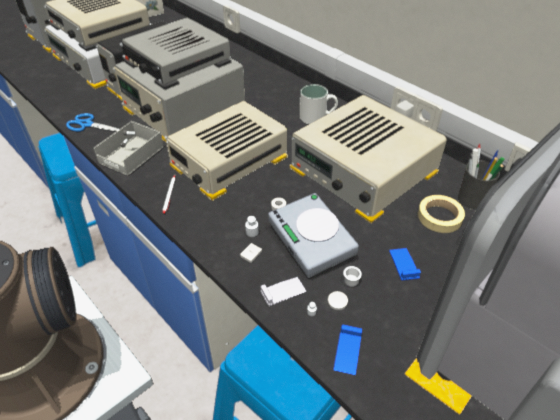

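The pale shim is at top (320,253) and scene (283,291), in front of the balance at (300,200). The blue look-alikes are at top (361,165) and (388,253). The description says plain steel, so the pale one fits. I'll confirm it in an enlarged crop.

```bash
python3 - <<'E'
import cv2,numpy as np
a=cv2.imread("pics/top0.png")[160:280,225:410]; a=cv2.resize(a,None,fx=4,fy=4,interpolation=cv2.INTER_CUBIC)
b=cv2.imread("pics/scene0.png")[180:330,230:380]; b=cv2.resize(b,None,fx=4,fy=4,interpolation=cv2.INTER_CUBIC)
cv2.imwrite("pics/cropA.png",a);cv2.imwrite("pics/cropB.png",b)
E
```

```text
(no output)
```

View pics/cropA.png

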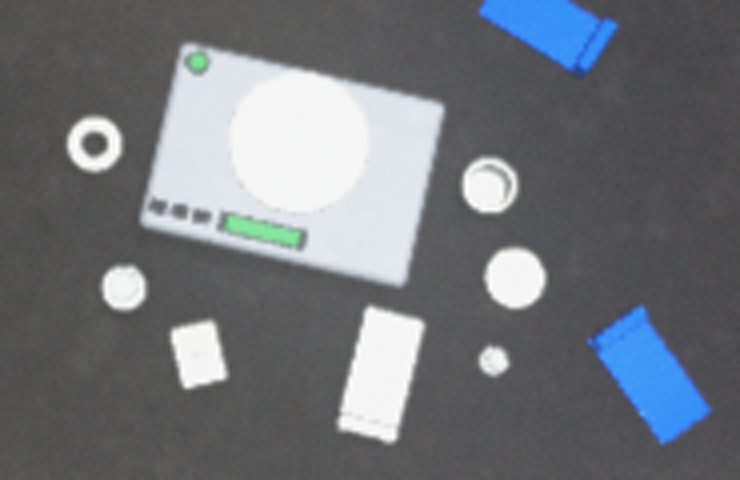

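View pics/cropB.png

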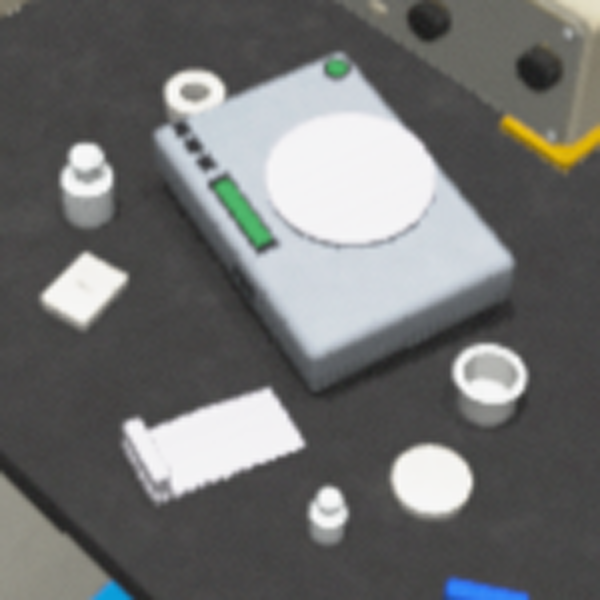

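The crops confirm the pale steel shim with its tab. In the top crop, its tab is at (367,428) and its thin end at (395,313), facing the case's front right corner at (405,286). Next I'll measure it.

```bash
cat > h.py <<'E'
import numpy as np,cv2
from workcell import manip,eyes
def ray(n,u,v,c=None):
    c=c or eyes.calibration(n); f=210/np.tan(np.radians(c["vertical_fov"]/2))
    x,y=u-c["cx"],v-c["cy"]
    if n=="wrist":
        r=np.hypot(x,y); t=r/f; d=np.array([x/r*np.sin(t),y/r*np.sin(t),np.cos(t)])
    else: d=np.array([x/f,y/f,1])
    return c["origin"],c["orientation"]@d
def at(n,u,v,z,c=None):
    o,d=ray(n,u,v,c); return (o+d*(z-o[2])/d[2])[:3]
E
python3 - <<'E'
from h import *
im=cv2.imread("pics/top0.png"); hsv=cv2.cvtColor(im,cv2.COLOR_BGR2HSV)
m=(hsv[...,2]>120).astype(np.uint8)
n,l,s,c=cv2.connectedComponentsWithStats(m)
for i in range(1,n):
    if 235<c[i][0]<370 and 160<c[i][1]<262 and s[i][4]>15:
        pts=np.argwhere(l==i)[:,::-1].astype(np.float32); r=cv2.minAreaRect(pts); b=cv2.boxPoints(r)
        z=46 if s[i][4]>1500 else 6
        print(np.round(c[i]),s[i][4],np.round(at("top",*c[i],z)[:2]),"box",[np.round(at("top",*p,z)[:2]).tolist() for p in b])
q=lambda n,u,v,z:np.round(at(n,u,v,z)[:2],1)
T=lambda x,y,z:q("top",x/4+225-.4,y/4+160-.4,z)
S=lambda x,y,z:q("scene",x/4+230-.4,y/4+180-.4,z)
print("shim top: thinL,thinR,tabL,tabR",T(368,306,1),T(425,321,1),T(338,430,22),T(397,443,22))
print("shim scene: thin far, thin near, tab near bot, tab far top, tab near top",S(270,388,1),S(304,442,1),S(160,500,0),S(128,424,22),S(158,490,22))
print("balance top FR,FL,BL,BR",T(406,287,43),T(141,226,50),T(184,43,57),T(443,103,50))
print("balance scene FR,FL,BL,BR",S(315,355,43),S(157,130,50),S(340,52,57),S(512,262,50))
E
```

```text
[361. 165.] 503 [ 698. -311.] box [[704.0, -260.0], [745.0, -286.0], [695.0, -362.0], [654.0, -335.0]]
[298. 201.] 3309 [ 593. -127.] box [[553.0, -21.0], [682.0, -54.0], [633.0, -234.0], [506.0, -199.0]]
[248. 196.] 141 [618.   8.] box [[618.0, 35.0], [645.0, 9.0], [617.0, -17.0], [591.0, 9.0]]
[347. 206.] 178 [ 582. -265.] box [[602.0, -246.0], [601.0, -285.0], [562.0, -283.0], [563.0, -245.0]]
[353. 229.] 202 [ 517. -279.] box [[537.0, -260.0], [536.0, -301.0], [495.0, -299.0], [496.0, -258.0]]
[256. 231.] 114 [517. -10.] box [[532.0, 5.0], [532.0, -25.0], [501.0, -25.0], [502.0, 5.0]]
[320. 253.] 530 [ 453. -184.] box [[417.0, -150.0], [502.0, -175.0], [490.0, -218.0], [405.0, -193.0]]
[274. 248.] 202 [470. -60.] box [[488.0, -39.0], [495.0, -72.0], [452.0, -81.0], [445.0, -48.0]]
[348. 250.] 52 [ 460. -262.] box [[460.0, -248.0], [474.0, -262.0], [460.0, -275.0], [446.0, -261.0]]
shim top: thinL,thinR,tabL,tabR [ 500.6 -177.8] [ 489.3 -216.6] [ 415.4 -152.5] [ 405.7 -191.7]
shim scene: thin far, thin near, tab near bot, tab far top, tab near top [ 501.4 -176.9] [ 489.8 -214.4] [ 410.9 -189.5] [ 420.1 -155.2] [ 404.3 -196. ]
balance top FR,FL,BL,BR [ 508.4 -199.7] [552.8 -23.6] [675.8 -55.3] [ 631.8 -229.1]
balance scene FR,FL,BL,BR [ 509.9 -200.1] [555.9 -26.4] [674.6 -56.3] [ 628.2 -231. ]
```

Request:
{"api": "drive_tool", "payload": {"motion": [[-1,[-0.3,-0.3,0],0],[-1,[-0.6,-0.6,0],0],[-1,[-0.9,-0.9,0],0],[-1,[-1,-1,0],0],[-1,[-1,-1,0],0]]}}

```text
time_s: 0.52
position: [244.8, 454.2, 214.5]
tool_rot: [[-0.967, 0.254, -0.0], [0.254, 0.967, -0.002], [-0.0, -0.002, -1.0]]
force: [0.8, 0.8, 1.6]
grip_width: 95.0
grip_force: 0.0
```

Request:
{"api": "drive_tool", "payload": {"motion": [[-1,[-0.3,-0.3,0],0],[-1,[-0.6,-0.6,0],0],[-1,[-0.9,-0.9,0],0],[-1,[-1,-1,0],0],[-1,[-1,-1,0],0]]}}

```text
time_s: 0.93
position: [331.1, 308.3, 214.6]
tool_rot: [[-0.967, 0.255, 0.0], [0.255, 0.967, -0.001], [-0.0, -0.001, -1.0]]
force: [-0.0, 0.4, -0.1]
grip_width: 95.1
grip_force: 0.0
```

Request:
{"api": "drive_tool", "payload": {"motion": [[-1,[-0.3,-0.3,0],0],[-1,[-0.6,-0.6,0],0],[-1,[-0.9,-0.9,0],0],[-1,[-1,-1,0],0],[-1,[-1,-1,0],0]]}}

```text
time_s: 1.35
position: [417.7, 162.1, 214.6]
tool_rot: [[-0.967, 0.255, 0.001], [0.255, 0.967, -0.001], [-0.001, -0.0, -1.0]]
force: [-0.4, -0.0, -0.4]
grip_width: 95.7
grip_force: 0.0
```

Request:
{"api": "drive_tool", "payload": {"motion": [[-1,[-0.2,-0.3,0],0],[-1,[-0.4,-0.6,0],0],[-1,[-0.5,-0.9,0],0],[-1,[-0.5,-1,0],0],[-1,[-0.5,-1,0],0]]}}

```text
time_s: 1.77
position: [442.8, 32.9, 214.4]
tool_rot: [[-0.967, 0.254, -0.001], [0.254, 0.967, -0.0], [0.001, -0.0, -1.0]]
force: [-0.6, 1.5, 0.1]
grip_width: 95.0
grip_force: 0.0
```

Request:
{"api": "drive_tool", "payload": {"motion": [[-1,[-0.05,-0.3,0],0],[-1,[-0.1,-0.6,0],0],[-1,[-0.1,-0.9,0],0],[-1,[-0.1,-1,0],0],[-1,[-0.1,-1,0],0],[-1,[-0.1,-1,0],0]]}}

```text
time_s: 2.27
position: [424.6, -83.6, 214.6]
tool_rot: [[-0.968, 0.252, -0.0], [0.252, 0.968, 0.0], [0.0, 0.0, -1.0]]
force: [0.7, 0.5, -0.5]
grip_width: 95.2
grip_force: 0.0
```

Request:
{"api": "drive_tool", "payload": {"motion": [[-1,[-0.15,-0.3,0.2],0],[-1,[-0.32,-0.61,0.4],0],[-1,[-0.32,-0.61,0.6],0],[-1,[-0.32,-0.61,0.7],0],[-1,[-0.32,-0.61,0.7],0],[-1,[-0.32,-0.61,0.7],0]]}}

```text
time_s: 2.77
position: [443.5, -163.2, 130.4]
tool_rot: [[-0.968, 0.25, -0.001], [0.25, 0.968, 0.001], [0.002, 0.001, -1.0]]
force: [-0.3, 0.0, 1.0]
grip_width: 94.9
grip_force: 0.0
```

```bash
python3 - <<'E'
from h import *
import pickle
o=manip.get_obs(); c=eyes.calibration("wrist"); im=eyes.grab_frame("wrist"); cv2.imwrite("pics/w1.png",im[:,:,::-1]); pickle.dump(c,open("w1.pkl","wb")); print(c,o["position"])
E
```

```text
{'vertical_fov': 65.70646984690485, 'cx': 278.45960663025176, 'cy': 208.7089947338395, 'origin': array([ 363.2723668, -143.0368319,  300.6836088]), 'orientation': array([[ 2.49695746e-01,  9.26269525e-01,  2.82270794e-01],
       [ 9.68324343e-01, -2.38864376e-01, -7.27446043e-02],
       [ 4.33270108e-05,  2.91493700e-01, -9.56572747e-01]])} [ 443.54673745 -163.24340889  130.37792329]
```

View pics/w1.png

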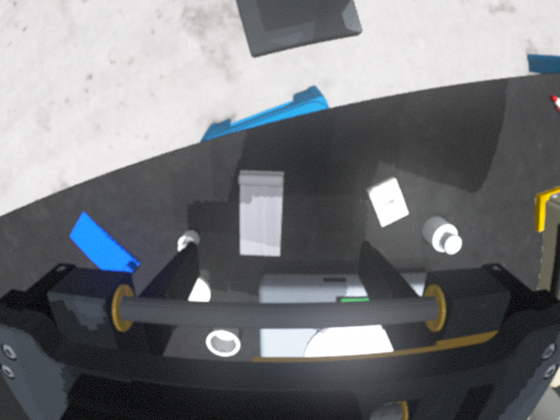

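The wrist view shows the shim clear: its tab rear is at (240–284, 171) and its thin end at (240–281, 255). The balance's front right top corner is at about (260,276).

```bash
python3 - <<'E'
from h import *
import pickle
c=pickle.load(open("w1.pkl","rb"))
for n,u,v,z in [("tabR",239.5,171,22),("tabL",284,172,22),("thinR",240,255.5,1),("thinL",281.5,255.5,1),("caseFR",260,276,43),("smallwt base",190,245,0)]:
    print(n,np.round(at("wrist",u,v,z,c)[:2],1))
thin=(at("wrist",240,255.5,1,c)+at("wrist",281.5,255.5,1,c))/2
tab=(at("wrist",239.5,171,22,c)+at("wrist",284,172,22,c))/2
print(thin,tab,np.linalg.norm((thin-tab)[:2]),np.degrees(np.arctan2(*(thin-tab)[[1,0]])))
E
```

```text
tabR [ 403.7 -188.6]
tabL [ 414.4 -151.2]
thinR [ 490.2 -216.3]
thinL [ 500.5 -175.2]
caseFR [ 496.4 -194.5]
smallwt base [ 467.1 -264. ]
[ 495.38413436 -195.75155061    1.        ] [ 409.03761725 -169.90224651   22.        ] 90.13272179539614 -16.66596868065722
```

Request:
{"api": "drive_tool", "payload": {"motion": [[-1,[0,0.0,0.3],0],[-1,[0,0.0,0.6],0],[-1,[0,0,0.85],0],[-1,[0,0,1],0],[-1,[0,0,1],0],[-1,[0,0,1],0]]}}

```text
time_s: 3.32
position: [443.8, -164.1, 11.3]
tool_rot: [[-0.968, 0.25, 0.0], [0.25, 0.968, 0.0], [-0.0, 0.0, -1.0]]
force: [0.2, 0.4, 0.5]
grip_width: 95.1
grip_force: 0.0
```

Request:
{"api": "drive_tool", "payload": {"motion": [[-1,[0,0.0,0.03],0],[-1,[0,0.0,0.06],0],[-1,[0,0,0.06],0],[-1,[0,0,0.06],0]]}}

```text
time_s: 3.65
position: [443.5, -164.8, 4.1]
tool_rot: [[-0.968, 0.251, 0.001], [0.251, 0.968, -0.0], [-0.001, -0.0, -1.0]]
force: [0.8, -0.5, 0.4]
grip_width: 95.2
grip_force: 0.0
```

Request:
{"api": "drive_tool", "payload": {"motion": [[-0.8,[0,0,0.014],0],[-0.6,[0,0,0.014],0],[-0.4,[0,0,0.014],0],[-0.3,[0,0,0.014],0],[-0.2,[0,0,0.014],0],[-0.1,[0,0,0.014],0],[0,[0,0,0.014],0],[0.05,[0,0,0.014],0],[0.1,[0,0,0.014],0],[0.13,[0,0,0.014],0],[0.13,[0,0,0.014],0],[0.13,[0,0,0.014],0]], "grip_force": 3}}

```text
time_s: 4.65
position: [443.2, -164.8, 1.7]
tool_rot: [[-0.968, 0.251, 0.0], [0.251, 0.968, 0.0], [-0.0, 0.0, -1.0]]
force: [-0.5, -1.9, -0.2]
grip_width: 41.3
grip_force: 0.5
```

Request:
{"api": "drive_tool", "payload": {"motion": [[0,[0,0,0],0],[-0.3,[0,0,0],0],[-0.5,[0,0,0],0],[-0.5,[0,0,0],0],[-0.5,[0,0,-0.2],0],[-0.5,[0,0,-0.5],0],[-0.5,[0,0,-0.8],0],[-0.5,[0,0,-0.9],0],[-0.5,[0,0,-0.9],0],[-0.5,[0,0,-0.9],0]]}}

```text
time_s: 5.48
position: [443.3, -164.7, 110.0]
tool_rot: [[-0.968, 0.251, 0.001], [0.251, 0.968, -0.001], [-0.001, -0.0, -1.0]]
force: [-0.2, -0.5, -1.2]
grip_width: 71.2
grip_force: 0.0
```

```bash
python3 - <<'E'
from h import *
import pickle
o=manip.get_obs(); c=eyes.calibration("wrist"); im=eyes.grab_frame("wrist")[:,:,::-1]; pickle.dump(c,open("w2.pkl","wb")); print(o["position"],o["grip_width"])
cr=cv2.resize(im[150:330,180:380],None,fx=3.3,fy=3.3,interpolation=cv2.INTER_CUBIC); cv2.imwrite("pics/w2c.png",cr); print(cr.shape)
E
```

```text
[ 443.27945072 -164.74295358  110.04186696] 71.18644780775506
(594, 660, 3)
```

View pics/w2c.png

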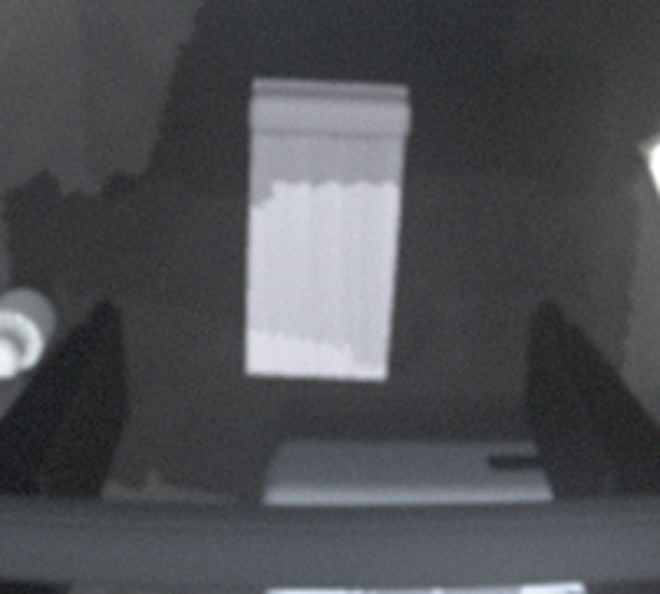

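The shim now sits centred between the fingers, with its thin end at crop (247–387, 378) and its tab at (252–408, 92). The case front's lower right is at (285,440) and its top right at (263,502).

```bash
python3 - <<'E'
from h import *
import pickle
c=pickle.load(open("w2.pkl","rb"))
P=lambda x,y,z:at("wrist",180+x/3.3-.35,150+y/3.3-.35,z,c)[:2]
L=[P(247,376,1),P(387,380,1),P(252,80,0),P(408,88,0),P(252,97,22),P(409,102,22)]
for p in L: print(np.round(p,1))
print("case bot",P(285,440,7),P(285,440,9),"top",P(263,502,43))
thin=(L[0]+L[1])/2; tab=(L[2]+L[3])/2
d=thin-tab; L_=np.linalg.norm(d); d/=L_; n=np.array([-d[1],d[0]])
f=np.array([530,-187]); org=thin-40*d
print("thin",thin,"tab",tab,L_,np.degrees(np.arctan2(d[1],d[0])),"foot in shim",(f-org)@d,(f-org)@n)
E
```

```text
[ 493.3 -202. ]
[ 504.7 -162.9]
[ 410.2 -177.1]
[ 422.7 -137.4]
[ 410.5 -175.6]
[ 421.4 -138.5]
case bot [ 513.43985192 -195.89585415] [ 512.33513257 -195.5168682 ] top [ 510.49306334 -199.76289189]
thin [ 498.97209822 -182.4719202 ] tab [ 416.41181851 -157.24440923] 86.3285995222063 -16.991304938172455 foot in shim 70.99673164548935 4.736752354720053
```

Request:
{"api": "drive_tool", "payload": {"motion": [[0,[0.2,0,0],0],[0.4,[0.4,0,0],0],[0.72,[0.4,0,0],0],[0.72,[0.4,0,0.2],0],[0.72,[0.4,0,0.4],0],[0.72,[0.4,0,0.6],0],[0.72,[0.4,0,0.8],0],[0.72,[0.4,0,0.87],0],[0.72,[0.4,0,0.88],0],[0.72,[0.4,0,0.88],0]]}}

```text
time_s: 6.37
position: [396.6, -152.5, 3.6]
tool_rot: [[-0.968, 0.251, -0.002], [0.251, 0.968, 0.001], [0.002, 0.001, -1.0]]
force: [0.2, 0.1, -0.3]
grip_width: 14.2
grip_force: 0.0
```

Request:
{"api": "drive_tool", "payload": {"motion": [[0.72,[-0.03,0,0],0],[0.72,[-0.06,0,0],0],[0.72,[-0.08,0,0],0],[0.72,[-0.1,0,0],0],[0.72,[-0.12,0,0],0],[0.72,[-0.14,0,0],0],[0.72,[-0.16,0,0],0],[0.72,[-0.18,0,0],0],[0.72,[-0.2,0,0],0],[0.72,[-0.22,0,0],0],[0.72,[-0.24,0,0],0],[0.72,[-0.26,0,0],0],[0.72,[-0.28,0,0],0],[0.72,[-0.3,0,0],0],[0.72,[-0.3,0,0],0]]}}

```text
time_s: 7.62
position: [432.1, -161.9, 4.1]
tool_rot: [[-0.968, 0.251, 0.0], [0.251, 0.968, -0.0], [-0.001, -0.0, -1.0]]
force: [-0.4, 0.7, -0.3]
grip_width: 13.3
grip_force: 0.0
```

```bash
python3 - <<'E'
from h import *
import pickle
o=manip.get_obs(); c=eyes.calibration("wrist"); im=eyes.grab_frame("wrist")[:,:,::-1]; pickle.dump(c,open("w3.pkl","wb")); print(o["position"],o["grip_width"])
cr=cv2.resize(im[150:330,180:380],None,fx=3.3,fy=3.3,interpolation=cv2.INTER_CUBIC); cv2.imwrite("pics/w3c.png",cr)
s=eyes.grab_frame("scene")[:,:,::-1]; cv2.imwrite("pics/s3.png",s)
E
```

```text
[ 432.12992067 -161.90485363    4.10491373] 13.30979408450636
```

View pics/w3c.png

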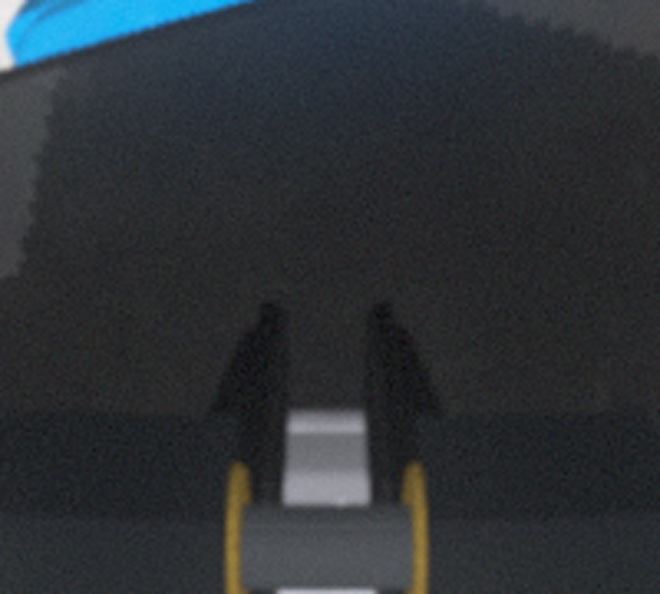

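Request:
{"api": "drive_tool", "payload": {"motion": [[0.72,[-0.02,0,0],0],[0.72,[-0.04,0,0],0],[0.72,[-0.06,0,0],0],[0.72,[-0.08,0,0],0],[0.72,[-0.1,0,0],0],[0.72,[-0.12,0,0],0],[0.72,[-0.14,0,0],0],[0.72,[-0.16,0,0],0],[0.72,[-0.18,0,0],0],[0.72,[-0.2,0,0],0]]}}

```text
time_s: 8.55
position: [455.1, -167.8, 4.1]
tool_rot: [[-0.968, 0.251, 0.0], [0.251, 0.968, 0.0], [-0.0, 0.0, -1.0]]
force: [-2.4, 0.6, -0.8]
grip_width: 13.2
grip_force: 1.0
```

Request:
{"api": "drive_tool", "payload": {"motion": [[0.72,[-0.02,0,0],0],[0.72,[-0.04,0,0],0],[0.72,[-0.06,0,0],0],[0.72,[-0.08,0,0],0],[0.72,[-0.1,0,0],0],[0.72,[-0.12,0,0],0],[0.72,[-0.14,0,0],0],[0.72,[-0.16,0,0],0],[0.72,[-0.18,0,0],0],[0.72,[-0.2,0,0],0]]}}

```text
time_s: 9.38
position: [478.0, -173.7, 4.1]
tool_rot: [[-0.968, 0.251, -0.001], [0.251, 0.968, 0.0], [0.001, 0.0, -1.0]]
force: [-2.7, 1.0, 0.6]
grip_width: 13.0
grip_force: 1.7
```

```bash
python3 - <<'E'
from h import *
o=manip.get_obs(); print(o["position"],o["force"])
for n,(y,x) in {"top":(160,225),"scene":(180,230)}.items():
    im=eyes.grab_frame(n)[:,:,::-1]; cv2.imwrite(f"pics/{n}4.png",im)
t=cv2.imread("pics/top4.png")[170:270,240:370]; s=cv2.imread("pics/scene4.png")[190:310,250:380]
R=lambda a:cv2.resize(a,(390,390*a.shape[0]//a.shape[1]),interpolation=cv2.INTER_CUBIC)
a,b=R(t),R(s); h=max(a.shape[0],b.shape[0]); k=np.zeros((h,780,3),np.uint8); k[:a.shape[0],:390]=a; k[:b.shape[0],390:]=b; cv2.imwrite("pics/c4.png",k)
E
```

```text
[ 477.97823532 -173.66836625    4.10865546] [-2.74657671  1.03910399  0.63157907]
```

View pics/c4.png

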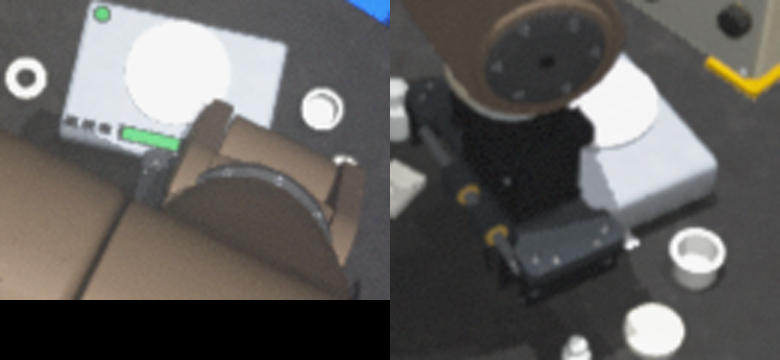

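The arm hides the shim in both crops, but the balance still looks in place and the push force is about 3 N. I'll push about 13 mm further, slowly, watching for a rise in force.

Request:
{"api": "drive_tool", "payload": {"motion": [[0.72,[-0.02,0,0],0],[0.72,[-0.04,0,0],0],[0.72,[-0.06,0,0],0],[0.72,[-0.08,0,0],0],[0.72,[-0.09,0,0],0],[0.72,[-0.1,0,0],0],[0.72,[-0.11,0,0],0]]}}

```text
time_s: 10.07
position: [490.8, -177.0, 4.2]
tool_rot: [[-0.968, 0.251, -0.0], [0.251, 0.968, 0.0], [0.0, 0.0, -1.0]]
force: [-3.5, 1.4, 4.2]
grip_width: 13.5
grip_force: 2.5
```

Now I'll back off, raise the tool and look.

Request:
{"api": "drive_tool", "payload": {"motion": [[0.72,[0.05,0,0],0],[0.72,[0.15,0,0],0],[0.72,[0.3,0,0],0],[0.72,[0.4,0,-0.2],0],[0.72,[0.4,0,-0.5],0],[0.72,[0.4,0,-0.8],0],[0.72,[0.4,0,-1],0],[0.72,[0.4,0,-1],0],[0.72,[0.4,0,-1],0]]}}

```text
time_s: 10.82
position: [445.1, -165.4, 125.2]
tool_rot: [[-0.968, 0.251, 0.004], [0.251, 0.968, -0.002], [-0.004, -0.001, -1.0]]
force: [-0.0, -0.7, -1.4]
grip_width: 13.3
grip_force: 0.0
```

```bash
python3 - <<'E'
from h import *
import pickle
o=manip.get_obs(); c=eyes.calibration("wrist"); im=eyes.grab_frame("wrist")[:,:,::-1]; pickle.dump(c,open("w5.pkl","wb")); print(o["position"],o["force"])
cv2.imwrite("pics/w5.png",im)
cr=cv2.resize(im[180:360,170:390],None,fx=3.3,fy=3.3,interpolation=cv2.INTER_CUBIC); cv2.imwrite("pics/w5c.png",cr)
E
```

```text
[ 445.0839538  -165.42080453  125.20479479] [-0.03466344 -0.71659497 -1.4293682 ]
```

View pics/w5c.png

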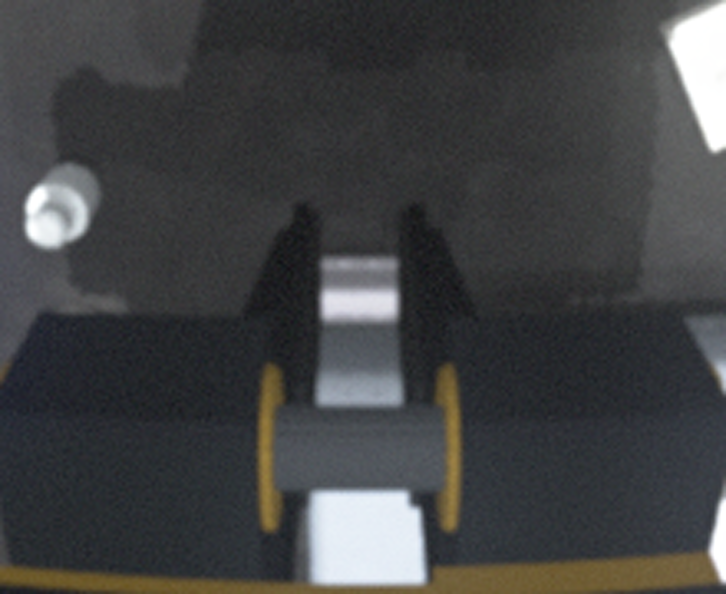

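Between the fingers I can see the tab's rear bottom edge at crop v≈258, its top at v≈290–320, and the case front face from there to its top edge at v≈370.

```bash
python3 - <<'E'
from h import *
import pickle
c=pickle.load(open("w5.pkl","rb"))
P=lambda x,y,z:at("wrist",170+x/3.3-.35,180+y/3.3-.35,z,c)[:2]
d=np.array([.968,-.251]); n=np.array([.251,.968]); f=np.array([530,-187])
for nm,v,z in [("rear bottom",256,0),("rear top",288,22),("front top",321,22),("case top edge",370,50)]:
    p=P(360,v,z); print(nm,p.round(1),"along rel foot0",((p-f)@d).round(1),"lat",((p-f)@n).round(1))
# top-camera: balance corners away from arm: compare BL/BR corners via template shift
from workcell import eyes
a=cv2.imread("pics/top0.png",0); b=eyes.grab_frame("top")[:,:,::-1]; cv2.imwrite("pics/top5.png",b); b=cv2.cvtColor(b,cv2.COLOR_BGR2GRAY)
for (x,y) in [(271,175),(335,187),(262,215),(327,231),(256,231),(347,206),(353,229),(274,248),(248,196)]:
    t=a[y-6:y+7,x-6:x+7]; w=b[y-12:y+13,x-12:x+13]; m=cv2.matchTemplate(w,t,cv2.TM_CCOEFF_NORMED); _,q,_,l=cv2.minMaxLoc(m); print((x,y),round(q,2),l[0]-6,l[1]-6)
E
```

```text
rear bottom [ 502.1 -180.6] along rel foot0 -28.6 lat -0.8
rear top [ 501.7 -180.5] along rel foot0 -29.1 lat -0.8
front top [ 512.2 -183.2] along rel foot0 -18.2 lat -0.8
case top edge [ 511.6 -183. ] along rel foot0 -18.8 lat -0.8
(271, 175) 0.97 0 -1
(335, 187) 0.99 0 -1
(262, 215) 0.97 0 -1
(327, 231) 0.06 -6 6
(256, 231) 1.0 0 0
(347, 206) 1.0 0 0
(353, 229) 0.47 2 -2
(274, 248) 0.99 0 0
(248, 196) 1.0 0 0
```

The tab is flush with the case front, which puts the foot about 17 mm along the flat. The shift in the top view is about 1 px, so the balance has moved under 3 mm. Next I go above corner_top, near (531,-187).

Request:
{"api": "drive_tool", "payload": {"motion": [[1,[-0.3,0,0],0],[1,[-0.6,0,0],0],[1,[-0.74,0,0],0],[1,[-0.74,0,0.2],0],[1,[-0.74,0,0.4],0],[1,[-0.74,0,0.52],0],[1,[-0.74,0,0.57],0],[1,[-0.74,0,0.57],0],[1,[-0.74,0,0.57],0],[1,[-0.74,0,0.57],0]]}}

```text
time_s: 11.75
position: [530.7, -187.5, 56.2]
tool_rot: [[-0.968, 0.251, 0.001], [0.251, 0.968, -0.0], [-0.001, -0.0, -1.0]]
force: [-0.4, -0.1, 0.4]
grip_width: 0.6
grip_force: 0.0
```

Request:
{"api": "drive_tool", "payload": {"motion": [[1,[0,0,0.012],0],[1,[0,0,0.024],0],[1,[0,0,0.036],0],[1,[0,0,0.042],0],[1,[0,0,0.046],0],[1,[0,0,0.046],0]]}}

```text
time_s: 12.25
position: [530.3, -187.3, 50.2]
tool_rot: [[-0.968, 0.251, -0.0], [0.251, 0.968, 0.0], [0.0, 0.0, -1.0]]
force: [0.0, -0.4, -0.1]
grip_width: 0.8
grip_force: 0.0
```

Request:
{"api": "drive_tool", "payload": {"motion": [[1,[0,0,0.004],0],[1,[0,0,0.006],0],[1,[0,0,0.006],0]]}}

```text
time_s: 12.5
position: [530.3, -187.4, 49.9]
tool_rot: [[-0.968, 0.251, 0.0], [0.251, 0.968, -0.0], [-0.0, -0.0, -1.0]]
force: [-1.8, 0.2, 5.8]
grip_width: 0.5
grip_force: 2.9
```

It makes contact at z≈50, so the balance is level. I'll press slightly more and hold.

Request:
{"api": "drive_tool", "payload": {"motion": [[1,[0,0,0.002],0],[1,[0,0,0.002],0],[1,[0,0,0.002],0],[1,[0,0,0.002],0],[1,[0,0,0.002],0],[1,[0,0,0.002],0]]}}

```text
time_s: 13.0
position: [530.3, -187.4, 49.9]
tool_rot: [[-0.968, 0.251, 0.0], [0.251, 0.968, -0.0], [-0.0, -0.0, -1.0]]
force: [-2.8, 0.6, 7.8]
grip_width: 0.4
grip_force: 4.0
```

Request:
{"api": "drive_tool", "payload": {"motion": [[1,[0,0,-0.02],0],[1,[0,0,-0.1],0],[1,[0,0,-0.4],0],[1,[0,0,-0.7],0],[1,[0,0,-1],0],[1,[0,0.3,-1],0],[1,[0,0.6,-1],0],[1,[0,1,-1],0],[1,[0,1,-1],0],[1,[0,1,-1],0],[1,[0,1,-1],0]]}}

```text
time_s: 13.92
position: [560.4, -71.2, 169.6]
tool_rot: [[-0.968, 0.25, 0.0], [0.25, 0.968, -0.0], [-0.0, -0.0, -1.0]]
force: [0.6, 0.1, 0.3]
grip_width: 1.0
grip_force: 0.0
```

```bash
python3 - <<'E'
from h import *
o=manip.get_obs(); print(o["position"],o["force"],o["time_s"])
im=eyes.grab_frame("scene")[:,:,::-1]; cv2.imwrite("pics/s6.png",cv2.resize(im[180:340,220:400],None,fx=3.5,fy=3.5,interpolation=cv2.INTER_CUBIC))
E
```

```text
[560.42550465 -71.20573862 169.62037984] [0.5656706  0.13511126 0.33697467] 13.9167
```

View pics/s6.png

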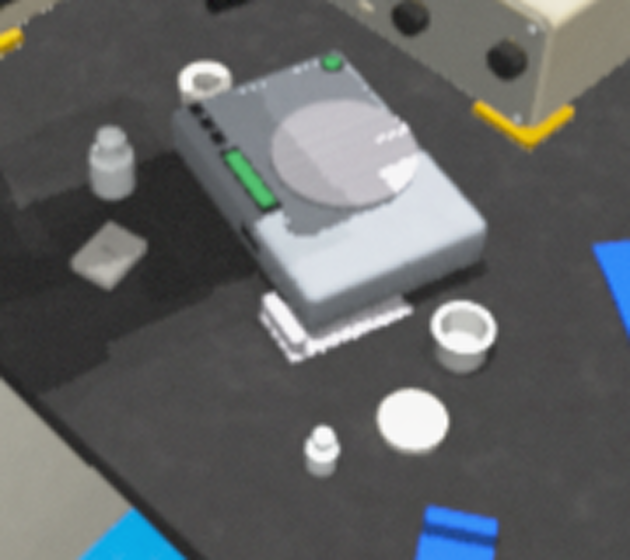

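The shim is under the front right corner, with its tab at (285,325) against the case front. The balance sits level and the bystanders are where they were, so I'm handing the job in.

```bash
python3 -c "
from workcell import manip
print(manip.finish_job())"
```

```text
the job is handed in; nothing more can be done
None
```

I pushed the steel shim under the short foot, and the balance held firm and level under a press of about 8 N on that corner. The hand is clear and the job is handed in; no verdict came back.

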